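# Fold open the bifold guard of the dial comparator

### The job

The bifold guard in front of the dial comparator has been left half closed. Push its pull post along the track so that the two panels fold fully flat against each other at the hinge end, giving free access to the gauge. Leave the other bifold guard, at the indexing spindle beside it, as it stands.

Things in the scene. Friction and masses are not known exactly. Their poses are not given: they have to be found in the camera images.
- gauge_guard (a joint): fold of the comparator's guard (rad): 0 = both panels in line along the track, front closed; 1.54 = end stop, panels flat together, square to the track, sticking out towards the robot. Angle between panels = pi - 2 x value. Panels: aluminium sheet, 85 mm long, 5 thick, 20 to 120 mm above the table, folding towards the robot. Friction (about 1 N at the post) holds them. Starts at 0.45 to 0.85.
- gauge_guard_pull (a point): top centre of the pull post, 145 mm above the table: upright steel rod, 14 mm dia, 105 long, on the robot side of the leading panel near its free end, which rides in the track. Pushed towards the pivot it moves nearly straight along the track, 10 to 14 mm to the robot's side of the track line, and both panels fold. Its pushing side, away from the pivot, has 60 mm clear. Axes turn with the panel.
- gauge_guard_pivot (a point): fixed pin at the left end of the track, on the station's base plate (220 x 240 mm), 12 mm above the table; the other panel is hinged here. Axes of the station: y along the track to the left, x away from the robot, z up; the track runs from here in -y. At the end stop the post's axis is 15 mm from here along -y and 10 along -x. The dial comparator, 205 mm high, starts 80 mm behind the track (+x).
- index_guard_pull (a point): top centre of the pull post, 145 mm above the table, of the other guard: same sizes but mirrored (hinged at its right end), on the station of the green indexing spindle with an upright steel disc. Not to be moved. The two stations stand side by side, either one on the left.

How it is judged:
By the outcome, as a careful person would: the job done as asked, in the order asked, and still so for the second after the job is handed in, with the robot touching nothing.
It also fails if it takes over 32 s, if anything falls off the work surface, if the arm or the gripper's body presses on something with over 40 N, if the wrist force passes 120 N, or if a joint passes its speed limit or range.

### The arm

A 6-joint arm with a two-finger parallel gripper is mounted at the origin on the work surface. World frame = base frame: x ahead of the robot, y to its left, z up, the work surface at z = 0. Lengths are in mm, angles in rad, forces in N, time in s.
With the tool pointing down it reaches from about 275 to 825 mm from the base axis. Payload 4.9 kg.
Tool frame: the origin (TCP) lies between the finger pads; the fingertips stand 17 mm ahead of it and the grasp point (between the pads) lies 2 mm behind it; z points along the fingers, y is the line along which they close (so a half turn about z gives the same grasp; the last joint's range is limited). The gripper opens to 85 mm and grips with 20 to 120 N. Pads are 22 mm wide; open, the fingers measure 114 mm over their backs; the gripper's body (76 mm by 85 mm) begins 54 mm behind the grasp point. The pads swing forward as they close: fully open they stand 13 mm farther back than shut.
Start: joints at [-1.258, 0.326, -0.193, 1.052, 0, 1.437], TCP at [237.659, -496.021, 248.281] pointing down, gripper open.
Joint ranges: [-2.65, 2.65], [-0.97, 1.79], [-1.3, 1.35], [-1.93, 2.1], [-1.47, 1.37], [-3.14, 3.14]. Speed limits (rad/s): [2.57, 2.57, 3.14, 3.14, 3.14, 3.14].

### API

Orientations are given as [roll, pitch, yaw] about the fixed x, y, z axes, in that order (R = Rz(yaw) Ry(pitch) Rx(roll)).
In Python, from bench import move_ptp, movel, move_j, grip, dwell, solve_ik, capture, camera_model, IKError, sign_off, spot_in, regions_of, place_of, read_t, read_qpos, read_joint_velocities, read_effort, read_tcp_pos, read_orientation, read_contact_force, read_wrist_torque, read_opening, read_gripper_force gives the robot as it stands. Calls block until the motion is done:
- move_ptp(position, orientation): joint-space move of the TCP to a pose.
- movel(position, rot=None, max_speed=150, threshold=None): straight line of the TCP; rot=None keeps the orientation; max_speed is the mean speed in mm/s. With threshold (N) it stops when the force on the tool has changed by that much, and returns True; else False.
- move_j(angles): joint-space move.
- grip(opening, effort=None): opening from 0.0 (shut) to 1.0 (fully open); effort is the grip in N (None keeps the last); returns when the fingers have stopped.
- dwell(seconds).
- solve_ik(position, orientation): joint angles nearest the present ones, or None.
- capture(name): name is "scene" or "top" or "wrist"; returns (picture, depth): 384x512x3 uint8, blue, green, red; 384x512 float32, mm along the optical axis (not along the pixel's ray), 0 where there is no reading.
- camera_model(name): a dict with "K" (3x3 intrinsics, pixels), "position" and "rotation" of the camera in the world. Camera axes: x right, y up, looking along -z (the intrinsics and any distortion apply to the point x, -y, -z); pixel columns grow to the right and rows downward; lengths in mm; the calibration is good to about 2 mm. The wrist camera is an equidistant fisheye: a pixel r from the principal point sees the ray r / f radians off the axis. A picture is of the moment at which its call begins: read the wrist's pose just before it. camera_model takes no time and is no camera call; for the wrist camera it gives the pose at the moment of the call.
A pose or a line that the arm cannot do raises IKError and nothing moves.
- sign_off(): hands the job in; it is judged then, once.
Trained networks look in the newest picture that a camera, given by its name, has taken for a name from the list of things; names that differ only in an ending like _2 or _b are one class to them, and where a whole thing is asked for, a point or a joint stands for the part that bears it (a point fixed in the world has none). Each returns a list of dicts, best first, with "score" (0 to 1); they miss things now and then, are a little off and sometimes report something else, mostly with a low value. They report only what shows in the picture. A call takes as long as a camera call.
- spot_in(camera, name): "point" ([x, y, z] in mm, in the coordinates of the camera as it stood for that picture, good to about 4 mm: the middle of the surface that is visible of it).
- regions_of(camera, name): "pixels" (384x512 bool, what is visible of it).
- place_of(camera, name): "point" ([x, y, z] in mm, in the coordinates of the camera as it stood for that picture, good to about 4 mm: a listed point, or the origin of a listed thing).
Readings, each from a call of its own:
- read_t(): time.
- read_qpos(): joint angles.
- read_joint_velocities(): joint speeds.
- read_effort(): joint torques, N m.
- read_tcp_pos(): TCP position.
- read_orientation(): TCP orientation.
- read_contact_force(): force on the tool from outside, world axes, zero at the start.
- read_wrist_torque(): the same for the moment, N m.
- read_opening(): opening from 0.0 (shut) to 1.0 (fully open).
- read_gripper_force(): force on a finger pad.
Only numpy, scipy, OpenCV 4.12 (cv2) and the standard library are available. Lean on these libraries where they do the work, as an engineer would, in place of code of your own. Each camera call takes 0.05 s, during which the arm holds its last target. There are 200 camera calls.

## Working session

There is one attempt and no reset: what is moved stays moved. The work goes in short steps, each a Python script; the robot and the scene stay as the last script left them, time stands still between calls to the robot, and variables do not carry over. Pictures are saved under pics/ and viewed, at most 10 in all, crops included, and the job is handed in when it is done.

```bash
mkdir -p pics; cat > h.py <<'E'
import numpy as np, cv2
from bench import *
def w(cam,p,m=None):
    m=m or camera_model(cam); return np.array(m["rotation"])@np.array(p)+np.array(m["position"])
E
python3 - <<'E'
from h import *
for c in ("scene","top"):
    im,d=capture(c); cv2.imwrite(f"pics/{c}1.png",im)
    for n in ("gauge_guard_pull","gauge_guard_pivot","index_guard_pull"):
        print(c,n,[(w(c,r["point"]).round(),round(r["score"],2)) for r in place_of(c,n)[:3]])
print(read_t())
E
```

```text
scene gauge_guard_pull [(array([ -376., -1384.,  -611.]), 0.88)]
scene gauge_guard_pivot [(array([ -459., -1467.,  -694.]), 0.66)]
scene index_guard_pull []
top gauge_guard_pull []
top gauge_guard_pivot [(array([1801., 1373., 2292.]), 0.59)]
top index_guard_pull [(array([1661., 1233., 2152.]), 0.9)]
0.4
```

```bash
cat > h.py <<'E'
import numpy as np, cv2
from scipy.spatial.transform import Rotation as R
from bench import *
def w(cam,p,m=None):
    m=m or camera_model(cam); r=np.array(m["rotation"])
    r=R.from_euler("xyz",r).as_matrix() if r.shape==(3,) else r
    return np.asarray(p)@r.T+np.array(m["position"])
E
python3 - <<'E'
from h import *
for c in ("scene","top"):
    m=camera_model(c); print(c,m)
    for k in range(2):
      im,d=capture(c); 
      for n in ("gauge_guard_pull","gauge_guard_pivot","index_guard_pull"):
        print(c,n,[(w(c,r["point"]).round(),round(r["score"],2)) for r in place_of(c,n)[:3]])
a=[cv2.imread(f"pics/{c}1.png") for c in("scene","top")]
cv2.imwrite("pics/both.png",cv2.resize(np.vstack(a),None,fx=.78,fy=.78))
E
```

```text
scene {'K': array([[415.35911205,   0.        , 261.06890003],
       [  0.        , 415.35911205, 193.82357664],
       [  0.        ,   0.        ,   1.        ]]), 'position': array([1092.8358302 ,   84.68617741,  857.42844172]), 'rotation': array([ 0.65718753, -0.00523231,  1.71635078])}
scene gauge_guard_pull [(array([502., 151., 151.]), 0.92)]
scene gauge_guard_pivot [(array([498., 280.,  14.]), 0.7)]
scene index_guard_pull [(array([ 465., -175.,  146.]), 0.77)]
scene gauge_guard_pull [(array([503., 155., 151.]), 0.64)]
scene gauge_guard_pivot [(array([497., 279.,  18.]), 0.58)]
scene index_guard_pull [(array([ 463., -176.,  147.]), 0.59)]
top {'K': array([[348.84117014,   0.        , 257.31265067],
       [  0.        , 348.84117014, 187.21678604],
       [  0.        ,   0.        ,   1.        ]]), 'position': array([423.39345524,  -3.87394281, 914.44331528]), 'rotation': array([ 0.13295336, -0.01709711, -1.57344352])}
top gauge_guard_pull [(array([500., 153., 144.]), 0.96)]
top gauge_guard_pivot [(array([497., 280.,  10.]), 0.91)]
top index_guard_pull [(array([ 465., -179.,  145.]), 0.84)]
top gauge_guard_pull [(array([505., 155., 144.]), 0.87)]
top gauge_guard_pivot [(array([497., 279.,  10.]), 0.6)]
top index_guard_pull [(array([ 466., -178.,  139.]), 0.54)]
```

View pics/both.png

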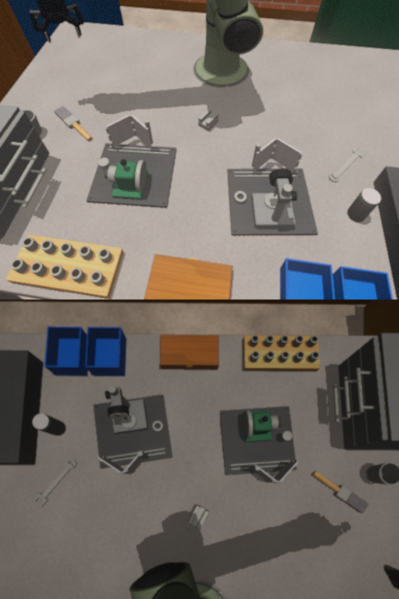

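```bash
python3 - <<'E'
from h import *
m=camera_model("top");K=m["K"]
im,d=capture("top")
v,u=np.mgrid[0:384,0:512]
P=w("top",np.stack([(u-K[0,2])/K[0,0]*d,-(v-K[1,2])/K[1,1]*d,-d],-1),m)
X,Y,Z=P[...,0],P[...,1],P[...,2]
near=(X>440)&(X<760)&(Y>100)&(Y<330)&(d>0)
mask=near&(im.max(2)<85)&(Z<25)&(Z>3)
print("plate z",np.median(Z[mask]),mask.sum())
c=P[mask][:,:2].astype(np.float32); print(cv2.minAreaRect(c))
pp=near&(Z>133)&(Z<152)&(X<540); print("post top",P[pp].mean(0).round(1),pp.sum())
pan=near&(Z>108)&(Z<125)&(X<540); print("panel",P[pan][:,:2].min(0),P[pan][:,:2].max(0),pan.sum())
o=im[130:270,100:310].copy(); cv2.imwrite("pics/c.png",cv2.resize(o,None,fx=3.5,fy=3.5,interpolation=cv2.INTER_CUBIC))
E
```

```text
plate z 11.143604189311247 4584
((590.436279296875, 210.72213745117188), (232.76768493652344, 238.7458953857422), 8.107078552246094)
post top [503.4 154.4 143.3] 35
panel [450.56524321 148.637001  ] [514.3652106  284.56026138] 227
```

View pics/c.png

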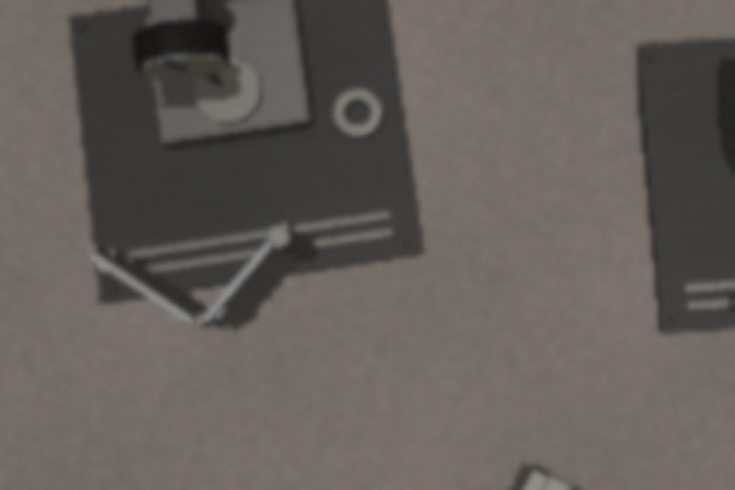

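```bash
cat >> h.py <<'E'
S=np.array([497.,279.5]); T=0.1415
def st(x,y,z):
    c,s=np.cos(T),np.sin(T); return [S[0]+c*x-s*y,S[1]+s*x+c*y,z]
def rot():
    best=None
    for k in(1,-1):
        o=[np.pi,0,k*np.pi/2+T]
        q=solve_ik(st(-11,-165,300),o)
        if q is not None and (best is None or abs(q[5]-read_qpos()[5])<best[0]): best=(abs(q[5]-read_qpos()[5]),o)
    return best[1]
E
python3 - <<'E'
from h import *
grip(0.0)
o=rot(); print(o,read_t())
movel([237.7,-496,300],max_speed=200)
move_ptp(st(-11,-167,300),o); print(read_t(),read_tcp_pos())
movel(st(-11,-167,144),max_speed=150)
print(read_t(),read_tcp_pos(),read_contact_force())
hit=movel(st(-11,-22,144),max_speed=45,threshold=10)
p=np.array(read_tcp_pos()); d=p[:2]-S
print(hit,p,"st y",-np.sin(T)*d[0]+np.cos(T)*d[1],read_contact_force(),read_t())
im,_=capture("scene"); cv2.imwrite("pics/s2.png",im[130:320,200:450].repeat(3,0).repeat(3,1))
E
```

```text
[3.141592653589793, 0, 1.7122963267948965] 2.0167
4.8 [509.88574986 111.8509097  299.95641764]
5.9917 [510.34003501 112.60791571 144.7841875 ] [-1.44240841e+00 -1.11324834e-03  2.17402020e-01]
True [490.21214249 248.49404649 143.73331501] st y -29.73878672267667 [ 0.38533528 -1.93310183  1.43861921] 8.775
```

View pics/s2.png

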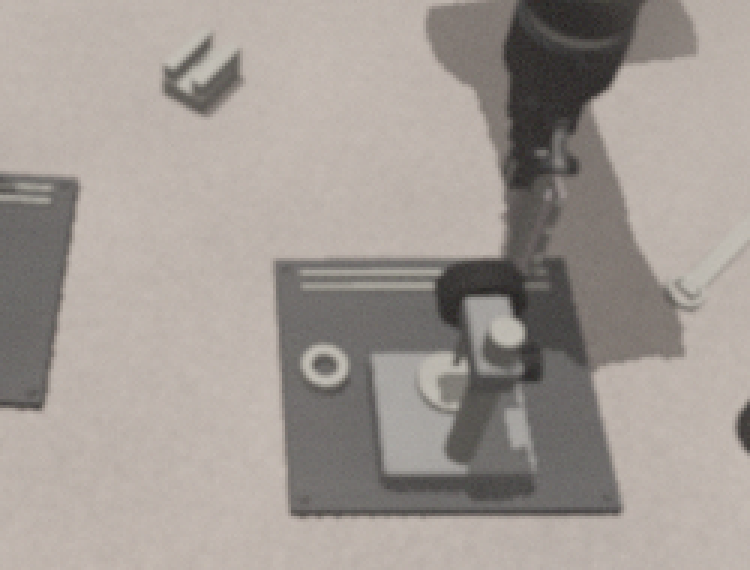

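The picture shows both panels folded together under the gripper at about (530,230), sticking out towards the robot, with the track free. I'll press once more to confirm the stop, then back off and measure.

```bash
python3 - <<'E'
from h import *
hit=movel(st(-11,-18,144),max_speed=20,threshold=15)
p=np.array(read_tcp_pos()); d=p[:2]-S
print(hit,"st y",-np.sin(T)*d[0]+np.cos(T)*d[1],read_contact_force())
movel(st(-11,-75,144),max_speed=100); movel(st(-11,-75,300),max_speed=200)
move_ptp([400,-50,330],[np.pi,0,np.pi/2+T]); dwell(.3)
for c in("scene","top"):
    im,_=capture(c)
    for n in("gauge_guard_pull","index_guard_pull"):
        for r in place_of(c,n)[:2]:
            q=w(c,r["point"]); d=q[:2]-S
            print(c,n,q.round(),"st",np.round([np.cos(T)*d[0]+np.sin(T)*d[1],-np.sin(T)*d[0]+np.cos(T)*d[1]]),round(r["score"],2))
    k=im[100:320,190:450] if c=="scene" else im[120:280,100:360]
    cv2.imwrite(f"pics/{c}3.png",k.repeat(2,0).repeat(2,1))
a=[cv2.imread(f"pics/{c}3.png") for c in("scene","top")]
cv2.imwrite("pics/f.png",np.vstack(a)[:, :]if 0 else cv2.resize(np.vstack(a),None,fx=.78,fy=.78))
print(read_t())
E
```

```text
True st y -29.586071315587247 [ 0.81877358 -3.06396081  2.78622839]
scene gauge_guard_pull [490. 264. 151.] st [ -9. -15.] 0.9
scene index_guard_pull [ 465. -178.  147.] st [ -96. -448.] 0.83
top gauge_guard_pull [488. 263. 144.] st [-11. -15.] 0.88
12.3917
```

View pics/f.png

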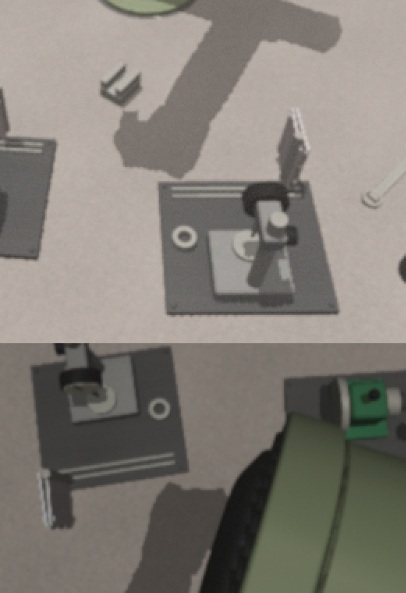

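The panels are folded flat (scene view at about (295,150), top view at about (45,500)). The post measures (-10,-15) mm from the pivot, which is the end stop, and the other guard's post hasn't moved.

```bash
python3 -c "
from h import *
print(read_contact_force()); print(sign_off())"
```

```text
[ 0.69508505 -0.04486126 -0.06239471]
the job is handed in; nothing more can be done
None
```

The comparator's guard is folded flat against its end stop, the indexing-spindle guard was left as it stood, the arm is clear, and the job was handed in at about 12.4 s of the 32 s allowed.

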